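# Close the cover of the loaded test fixture

## Task

Two identical test fixtures stand on the desk with their hinged, black-framed clear covers open; one of them has a small brown circuit board with a black pin header in its nest. Lower the cover of the fixture that holds the board gently, without slamming or pressing hard, until it rests fully on its stop posts. Leave the empty fixture's cover open.

Things in the scene. Friction and masses are not known exactly. Their poses are not given: they have to be found in the camera images.
- loaded_fixture: Fixed test fixture with a brown 30 x 48 mm board, black pin header, fixed in its nest. Base 150 x 112 mm (x, y), top at z = 30 mm; origin: centre of its underside on the desk, z up, x from the front (red tab) to the hinge. Hinge line along y at x = 62, z = 54 mm (level with the cover's underside). The cover lands on two posts at x = -56, y = +-42 mm, tops at z = 54 mm.
- loaded_cover (a joint): Angle of the loaded fixture's cover, rad: 0 = level on its posts, grows as the front edge rises; starts at 0.75 to 1.45. Clear plate, black frame, 130 mm from hinge to front edge, 100 wide, 8 thick; red tab 50 mm wide, 20 beyond the edge. Upper face 62 mm over the desk when down. Stiff hinge: stays where left; about 2 N down near the front edge moves it.
- empty_fixture: Fixed test fixture of the same make, with nothing in its nest. Base 150 x 112 mm (x, y), top at z = 30 mm; origin: centre of its underside on the desk, z up, x from the front (red tab) to the hinge. Hinge line along y at x = 62, z = 54 mm (level with the cover's underside). The cover lands on two posts at x = -56, y = +-42 mm, tops at z = 54 mm.
- empty_cover (a joint): Angle of the empty fixture's cover, rad: 0 = level on its posts, grows as the front edge rises; starts at 0.75 to 1.45. Clear plate, black frame, 130 mm from hinge to front edge, 100 wide, 8 thick; red tab 50 mm wide, 20 beyond the edge. Upper face 62 mm over the desk when down. Stiff hinge: stays where left; about 2 N down near the front edge moves it.

How it is judged:
By the outcome, as a careful person would: the job done as asked, in the order asked, and still so for the second after the job is handed in, with the robot touching nothing.
It also fails if it takes over 32 s, if anything falls off the work surface, if the arm or the gripper's body presses on something with over 40 N, if the wrist force passes 120 N, or if a joint passes its speed limit or range.

## Robot

A 7-joint arm with a two-finger parallel gripper is mounted at the origin on a cart in front of the work surface, level with it; the furniture and walls round the work are solid. World frame = base frame: x ahead of the robot, y to its left, z up, the work surface at z = 0. Lengths are in mm, angles in rad, forces in N, time in s.
With the tool pointing down it reaches from about 425 to 825 mm from the base axis. Payload 3.6 kg.
Tool frame: the origin (TCP) lies on the mounting face of the last link; the fingertips stand 186 mm ahead of it and the grasp point (between the pads) lies 167 mm ahead of it (tcp_to_grasp is the distance from the TCP to the grasp point, in mm); z points along the fingers, y is the line along which they close (so a half turn about z gives the same grasp; the last joint's range is limited). The gripper opens to 93 mm and grips with 3 to 60 N. Pads are 15 mm wide; open, the fingers measure 128 mm over their backs; the gripper's body (75 mm by 188 mm) begins 65 mm behind the grasp point.
Start: joints at [-1.248, 0.615, -0.013, 1.423, 0.008, 1.103, -0.04], TCP at [222.126, 610.849, 404.74] pointing down, gripper open.
Joint ranges: [-3.12, 3.12], [-0.3, 2.06], [-1.34, 1.32], [0.26, 2.42], [-1.36, 4.5], [0.01, 1.98], [-2.84, 2.84]. Speed limits (rad/s): [2.79, 2.79, 3.14, 3.14, 3.14, 3.14, 3.14].

## Interface

Orientations are given as a 3x3 rotation matrix whose columns are the frame's x, y, z axes.
In Python, from station import * gives the robot as it stands.
- The arm moves only by the shell command python3 -m pendant 'ROWS' [FORCE]. ROWS is JSON, a list of rows, each a list of 7 numbers: the closure in counts, from 0 (fully open) to 255 (shut), then the shift along the world's x, y, z in mm, then the turn, a rotation vector about the world's x, y, z in degrees. A call has 1 to 10 rows; each row shifts and turns the commanded pose from where the row before left it; what a row does not reach is not made up. A row lasts 1/10 s, in which the tool goes at most 50 mm and 8.59 degrees, less where a joint would pass 70% of its speed; a pose out of reach is approached as far as the arm can. A call is refused whole if a number of a shift passes 50 or a number of a turn 8.59, either way. A call with a gripper value outside its range is refused whole. The fingers move at their own pace and stop on an object; FORCE is the grip in N (left out, the last holds). Time passes only in rows, so rows that do not move let the fingers close. It gives the time, the measured TCP pose, the force, the opening and the grip force at its end, in the units of the state.
- get_obs(): the state, without advancing time (a new reading comes with each control period).
- grab_frame(name): name is "side" or "top" or "wrist"; returns (picture, depth): 420x560x3 uint8, red, green, blue; 420x560 float32, mm along the optical axis (not along the pixel's ray), 0 where there is no reading.
- camera_params(name): a dict with "intrinsics" (3x3 intrinsics, pixels), "camera_from_world" (4x4, takes a point from world to camera coordinates); the wrist camera has in their place "tool_from_camera" (4x4, takes a point from camera to tool coordinates, whose origin is the TCP and whose axes are the flange's). Camera axes: x right, y up, looking along -z (the intrinsics and any distortion apply to the point x, -y, -z); pixel columns grow to the right and rows downward; lengths in mm; the calibration is good to about 2 mm. A picture is of the moment at which its call begins: read the wrist's pose just before it. camera_params takes no time and is no camera call.
- job_done(): hands the job in; it is judged then, once.
The state is a dict: "t": time; "joint_positions": joint angles; "qd": joint speeds; "tau": joint torques, N m; "ee_pos": TCP position; "ee_rot": TCP orientation; "force": force on the tool from outside, world axes, zero at the start; "moment": the same for the moment, N m; "gripper_width": finger opening in mm; "grip_force": force on a finger pad.
Only numpy, scipy, OpenCV 4.12 (cv2) and the standard library are available. Lean on these libraries where they do the work, as an engineer would, in place of code of your own. Each camera call takes 0.05 s, during which the arm holds its last target. There are 200 camera calls.

## Working session

There is one attempt and no reset: what is moved stays moved. The work goes in short steps, Python scripts to look and compute and a shell command to move; the robot and the scene stay as the last step left them, time stands still between calls to the robot, and variables do not carry over. Pictures are saved under pics/ and viewed, at most 10 in all, crops included, and the job is handed in when it is done.

```bash
mkdir -p pics
python3 - <<'E'
from station import *
import cv2,numpy as np
o=get_obs();print(o['ee_pos'],o['ee_rot'],o['t'],o['force'])
for n in("side","top"):
    p,d=grab_frame(n);cv2.imwrite(f"pics/{n}0.png",p[:,:,::-1]);np.savez(f"{n}0.npz",p=p,d=d)
    c=camera_params(n);print(n,c)
E
```

```text
[222.01924947 610.57379575 403.61898289] [[-9.39802093e-01  3.41718181e-01 -8.42741570e-04]
 [ 3.41719219e-01  9.39799107e-01 -2.36939191e-03]
 [-1.76565182e-05 -2.51474047e-03 -9.99996838e-01]] 0.0 [-0.18131604 -0.52987571  0.26918246]
side {'intrinsics': array([[482.1417356 ,   0.        , 280.94197126],
       [  0.        , 482.1417356 , 201.92493404],
       [  0.        ,   0.        ,   1.        ]]), 'camera_from_world': array([[ 9.46481276e-01, -3.22734556e-01, -3.94974455e-03,
        -5.36363973e+02],
       [ 1.97833498e-01,  5.70428848e-01,  7.97165501e-01,
        -1.86492667e+02],
       [-2.55019806e-01, -7.55283612e-01,  6.03747930e-01,
        -8.82073532e+02],
       [ 0.00000000e+00,  0.00000000e+00,  0.00000000e+00,
         1.00000000e+00]])}
top {'intrinsics': array([[546.45598099,   0.        , 284.96765713],
       [  0.        , 546.45598099, 209.61915943],
       [  0.        ,   0.        ,   1.        ]]), 'camera_from_world': array([[-2.22493552e-02, -9.99689864e-01,  1.11866753e-02,
         4.45113800e+01],
       [ 9.96918267e-01, -2.13429474e-02,  7.54880610e-02,
        -6.24409033e+02],
       [-7.52258928e-02,  1.28317616e-02,  9.97083954e-01,
        -1.30991604e+03],
       [ 0.00000000e+00,  0.00000000e+00,  0.00000000e+00,
         1.00000000e+00]])}
```

View pics/top0.png

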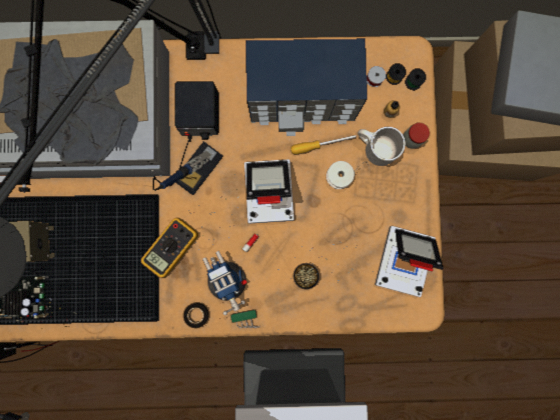

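View pics/side0.png

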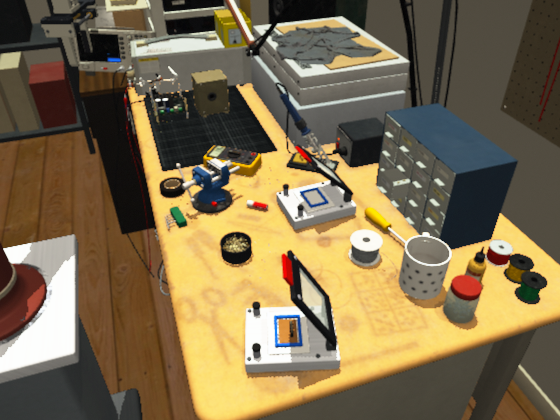

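The top view shows the loaded fixture at about (408,262), with the brown board under the cover and the red tab at (420,264). The empty one is at (270,192). In the side view the loaded one is the near fixture, with its board at (288,330), its tab at (288,270) and posts at (257,308) and (257,350).

```bash
cat > h.py <<'E'
from station import *
import cv2,numpy as np
def cloud(n,d,T=None):
    c=camera_params(n);K=c['intrinsics']
    v,u=np.indices(d.shape)
    P=np.stack([(u-K[0,2])/K[0,0]*d,-(v-K[1,2])/K[1,1]*d,-d],-1)
    M=np.linalg.inv(c['camera_from_world']) if T is None else T@c['tool_from_camera']
    return P@M[:3,:3].T+M[:3,3]
E
python3 - <<'E'
from h import *
A=[]
for n,r in(("top",(slice(220,305),slice(370,450))),("side",(slice(240,385),slice(230,350)))):
    f=np.load(n+"0.npz");W=cloud(n,f['d'])[r];p=f['p'][r].astype(int);h=cv2.cvtColor(f['p'],cv2.COLOR_RGB2HSV)[r]
    ok=f['d'][r]>0
    white=ok&(h[...,1]<50)&(h[...,2]>130)&(abs(W[...,2]-30)<8)
    b=W[white];print(n,'base',len(b),cv2.minAreaRect(b[:,:2].astype(np.float32)),np.median(b[:,2]))
    A.append(b)
    red=ok&(p[...,0]>130)&(p[...,1]<60)&(p[...,2]<70)
    q=W[red];q=q[q[:,2]>70];print('red',len(q),q.mean(0),q.min(0),q.max(0))
    dark=ok&(p.max(-1)<70)&(W[...,2]>42)
    q=W[dark];print('dark',len(q),q.min(0),q.max(0))
    hi=q[q[:,2]>66];e=np.linalg.svd(hi-hi.mean(0))[2];print('plane n',e[2],'c',hi.mean(0))
    lo=q[q[:,2]<66];print('lo',lo[::max(1,len(lo)//12)].round())
a=np.vstack(A);print(cv2.minAreaRect(a[:,:2].astype(np.float32)))
E
```

```text
top base 1314 ((494.489501953125, -256.9518127441406), (112.01790618896484, 149.2261199951172), 73.83968353271484) 31.44959358095491
red 49 [ 484.81930453 -254.4480421   185.44930121] [ 477.14738979 -278.0491757   179.55794722] [ 491.07508333 -230.94424897  192.07714845]
dark 662 [ 425.22915154 -322.02666461   43.77904822] [ 568.1358824  -194.74162563  177.34600878]
plane n [-0.82074794  0.23769179 -0.51949536] c [ 520.88441489 -262.89555315  128.50154852]
lo [[ 568. -237.   63.]
 [ 565. -249.   64.]
 [ 555. -281.   65.]
 [ 550. -299.   61.]
 [ 543. -322.   62.]
 [ 456. -197.   53.]
 [ 454. -196.   57.]
 [ 451. -196.   57.]
 [ 449. -199.   55.]
 [ 433. -279.   55.]
 [ 431. -278.   59.]
 [ 428. -276.   58.]
 [ 426. -276.   58.]]
side base 3242 ((493.6501159667969, -261.4499816894531), (112.30057525634766, 148.83180236816406), 74.02274322509766) 30.213705133920882
red 221 [ 487.63753338 -261.37221571  178.5268244 ] [ 476.2872762  -284.80410827  166.96000104] [ 500.74476766 -225.274725    186.51836575]
dark 1217 [ 422.97059987 -327.30996266   42.04380718] [ 569.32055238 -200.90898276  170.06870486]
plane n [ 0.81754633 -0.25643586  0.51561482] c [ 516.15420837 -282.15278321  124.6048507 ]
lo [[ 568. -236.   64.]
 [ 566. -250.   62.]
 [ 448. -209.   54.]
 [ 451. -211.   51.]
 [ 558. -277.   63.]
 [ 548. -303.   66.]
 [ 549. -309.   60.]
 [ 534. -323.   64.]
 [ 431. -283.   53.]
 [ 434. -286.   54.]
 [ 537. -315.   43.]
 [ 426. -290.   52.]
 [ 424. -289.   45.]]
((493.97113037109375, -259.13262939453125), (116.92720031738281, 149.4979248046875), 74.0168228149414)
```

The loaded fixture is centred near (494,-259) with its x axis at -16°, and its cover is open about 1.03 rad. I'll swing round with closed fingers to a point above and behind the cover's front edge.

```bash
python3 -m pendant '[[255,0,0,30,0,0,0],[255,26,-37,0,0,0,0.5],[255,26,-38,0,0,0,0.5],[255,26,-37,0,0,0,0.5],[255,26,-38,0,0,0,0.5],[255,26,-37,0,0,0,0.5],[255,26,-38,0,0,0,0.5],[255,26,-37,0,0,0,0.5],[255,26,-38,0,0,0,0.5],[255,7,-44,0,0,0,0]]' 20
```

```text
t: 1.1
ee_pos: [439.3, 264.9, 434.3]
ee_rot: [[-0.961, 0.277, 0.001], [0.277, 0.961, -0.0], [-0.001, 0.0, -1.0]]
force: [-0.2, -0.4, -0.2]
gripper_width: 17.8
grip_force: 0.0
```

```bash
python3 -m pendant '[[255,7,-47,0,0,0,0],[255,7,-47,0,0,0,0],[255,7,-47,0,0,0,0],[255,7,-47,0,0,0,0],[255,7,-47,0,0,0,0],[255,7,-47,0,0,0,0],[255,7,-47,0,0,0,0],[255,7,-47,0,0,0,0],[255,7,-47,0,0,0,0],[255,7,-47,0,0,0,0]]' && python3 -m pendant '[[255,5,-30,0,0,0,0],[255,5,-31,0,0,0,0],[255,0,0,0,0,0,0],[255,0,0,0,0,0,0]]'
python3 - <<'E'
from h import *
o=get_obs();T=np.eye(4);T[:3,:3]=o['ee_rot'];T[:3,3]=o['ee_pos']
p,d=grab_frame("wrist");cv2.imwrite("pics/w1.png",p[:,:,::-1])
W=cloud("wrist",d,T);ps=p.astype(int);h=cv2.cvtColor(p,cv2.COLOR_RGB2HSV)
R=np.array([[.961,-.276],[.276,.961]])
def loc(q): return np.c_[(q[:,:2]-[494,-259])@R.T,q[:,2]]
red=(d>0)&(ps[...,0]>110)&(ps[...,1]<60)&(ps[...,2]<70)
q=loc(W[red]);q=q[(q[:,2]>60)&(abs(q[:,:2]).max(1)<90)];print(o['ee_pos'],len(q),q.min(0),q.max(0),np.median(q,0))
q=loc(W[(d>0)&(ps.max(-1)<70)]);q=q[(q[:,2]>60)&(q[:,2]<200)&(abs(q[:,:2]).max(1)<75)]
print(len(q),q.min(0),q.max(0));c=np.polyfit(q[:,0],q[:,2],1);print(c,np.arctan(-c[0]))
E
```

```text
t: 2.1
ee_pos: [507.0, -204.9, 434.5]
ee_rot: [[-0.961, 0.275, -0.001], [0.275, 0.961, 0.0], [0.001, 0.0, -1.0]]
force: [0.8, -0.0, 0.9]
gripper_width: 0.7
grip_force: 0.0
t: 2.5
ee_pos: [516.9, -264.5, 434.0]
ee_rot: [[-0.961, 0.277, -0.001], [0.277, 0.961, 0.001], [0.002, 0.001, -1.0]]
force: [-0.6, -0.5, 0.0]
gripper_width: 0.8
grip_force: 0.0
[ 516.87990157 -264.47236975  433.97922948] 940 [-13.30787053 -26.10555525 168.06909942] [  1.05828287  22.31459698 185.91330612] [ -7.55395549  -1.38804978 182.22591093]
2617 [ -3.989079   -51.5946196   63.90253452] [ 64.92192817  47.40778587 169.50682714]
[ -1.61183355 169.63566073] 1.0155034462286245
```

View pics/w1.png

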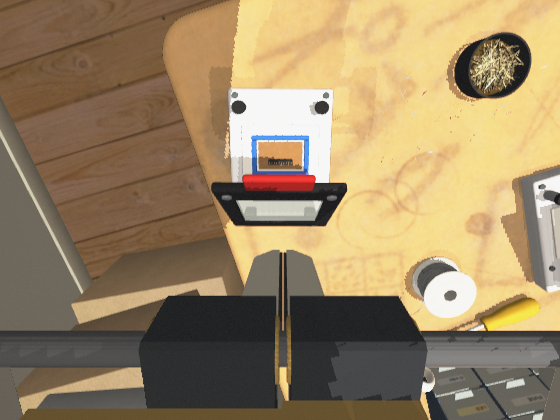

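The wrist view confirms the board (280,155) sits under the cover, with the tab at (278,183) and the frame's front edge at about row 190. The cover is at about 1.02 rad and the fingers sit squarely behind it. Next I'll lower to just above the frame's front bar.

```bash
python3 -m pendant '[[255,-4,1,-25,0,0,0],[255,-3,1,-25,0,0,0],[255,0,0,-20,0,0,0],[255,0,0,-10,0,0,0],[255,0,0,0,0,0,0],[255,0,0,-2,0,0,0],[255,0,0,-2,0,0,0],[255,0,0,-2,0,0,0]]'; python3 -m pendant '[[255,0,0,-2,0,0,0],[255,0,0,-2,0,0,0],[255,0,0,-1,0,0,0]]'
```

```text
t: 3.35
ee_pos: [510.4, -262.2, 349.5]
ee_rot: [[-0.961, 0.275, 0.002], [0.275, 0.961, -0.001], [-0.002, -0.0, -1.0]]
force: [0.1, -0.7, 0.0]
gripper_width: 0.3
grip_force: 0.0
t: 3.65
ee_pos: [510.5, -262.4, 344.1]
ee_rot: [[-0.961, 0.275, 0.002], [0.275, 0.961, -0.001], [-0.002, -0.0, -1.0]]
force: [0.4, -0.2, 1.6]
gripper_width: 0.4
grip_force: 0.9
```

```bash
python3 -m pendant '[[255,0,0,-1,0,0,0],[255,-2,0.5,-1.3,0,0,0],[255,-2,0.5,-1.3,0,0,0],[255,-2,0.5,-1.3,0,0,0],[255,-2,0.6,-1.3,0,0,0],[255,-2,0.6,-1.3,0,0,0],[255,-2,0.6,-1.3,0,0,0]]'
python3 - <<'E'
from h import *
o=get_obs();print(o['force'],o['ee_pos'])
p,d=grab_frame("side");cv2.imwrite("pics/s1.png",cv2.resize(p[200:400,200:400,::-1],(600,600)))
E
```

```text
t: 4.35
ee_pos: [498.0, -258.8, 334.8]
ee_rot: [[-0.961, 0.275, 0.0], [0.275, 0.961, -0.0], [-0.0, -0.0, -1.0]]
force: [0.9, -0.5, 0.4]
gripper_width: 0.5
grip_force: 0.8
[ 0.85614806 -0.45040753  0.43031458] [ 497.99256882 -258.77795508  334.78424228]
```

View pics/s1.png

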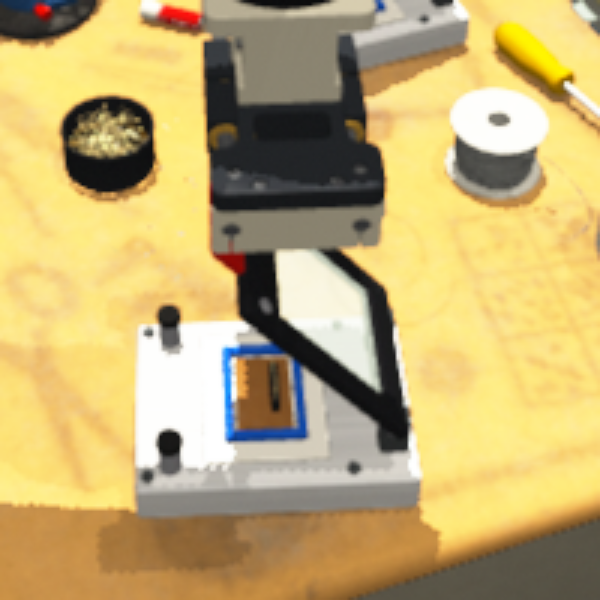

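The side view shows the finger on the front bar at about (250,260), with the cover moving down. I'll continue along the arc.

```bash
python3 -m pendant '[[255,-2.7,0.8,-1.8,0,0,0],[255,-2.7,0.8,-1.8,0,0,0],[255,-2.7,0.8,-1.8,0,0,0],[255,-2.7,0.8,-1.8,0,0,0],[255,-2.7,0.8,-1.8,0,0,0],[255,-2.3,0.6,-2.6,0,0,0],[255,-2.3,0.6,-2.6,0,0,0],[255,-2.3,0.6,-2.6,0,0,0],[255,-2.3,0.6,-2.6,0,0,0],[255,-2.3,0.6,-2.6,0,0,0]]'; python3 -m pendant '[[255,-1.9,0.6,-2.9,0,0,0],[255,-1.9,0.5,-2.9,0,0,0],[255,-1.9,0.5,-2.9,0,0,0],[255,-1.9,0.6,-2.9,0,0,0],[255,-1.9,0.5,-2.9,0,0,0],[255,-1.4,0.4,-3,0,0,0],[255,-1.4,0.4,-3,0,0,0],[255,-1.4,0.4,-3,0,0,0],[255,-1.4,0.4,-3,0,0,0],[255,-1.4,0.4,-3,0,0,0]]'
python3 - <<'E'
from h import *
o=get_obs();print(o['force'],o['ee_pos'])
p,d=grab_frame("side");cv2.imwrite("pics/s2.png",cv2.resize(p[200:400,200:400,::-1],(600,600)))
E
```

```text
t: 5.4
ee_pos: [473.0, -251.7, 312.7]
ee_rot: [[-0.961, 0.275, 0.0], [0.275, 0.961, 0.0], [-0.0, 0.0, -1.0]]
force: [1.0, -0.2, 0.5]
gripper_width: 0.5
grip_force: 0.7
t: 6.4
ee_pos: [456.6, -247.2, 283.2]
ee_rot: [[-0.961, 0.275, 0.0], [0.275, 0.961, -0.0], [-0.0, -0.0, -1.0]]
force: [1.8, -0.4, 0.8]
gripper_width: 0.5
grip_force: 0.7
[ 1.79669915 -0.38413871  0.8490692 ] [ 456.55783445 -247.17258991  283.2137818 ]
```

View pics/s2.png

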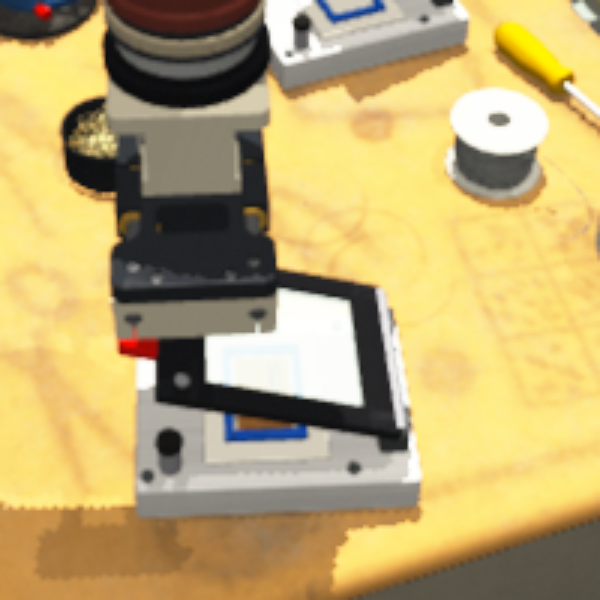

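The cover follows, now near 0.3 rad, with the finger still on the front bar. I'll go slower for the rest.

```bash
python3 -m pendant '[[255,-0.5,0.2,-2,0,0,0],[255,-0.5,0.2,-2,0,0,0],[255,-0.5,0.1,-2,0,0,0],[255,-0.5,0.2,-2,0,0,0],[255,-0.5,0.1,-2,0,0,0],[255,-0.5,0.2,-2,0,0,0],[255,-0.4,0.1,-2,0,0,0],[255,-0.4,0.1,-2,0,0,0],[255,-0.4,0.1,-2,0,0,0],[255,-0.4,0.1,-2,0,0,0]]'; python3 -m pendant '[[255,-0.2,0.1,-1.2,0,0,0],[255,-0.2,0.1,-1.2,0,0,0],[255,-0.2,0,-1.2,0,0,0],[255,-0.2,0,-1.2,0,0,0],[255,-0.1,0,-1,0,0,0],[255,-0.1,0,-1,0,0,0],[255,-0.1,0,-1,0,0,0],[255,0,0,-1,0,0,0],[255,0,0,-1,0,0,0]]'
```

```text
t: 7.45
ee_pos: [451.9, -245.8, 263.2]
ee_rot: [[-0.961, 0.275, -0.0], [0.275, 0.961, 0.0], [0.0, -0.0, -1.0]]
force: [-0.7, 0.0, 1.5]
gripper_width: 0.5
grip_force: 0.7
t: 8.35
ee_pos: [451.0, -245.5, 253.6]
ee_rot: [[-0.961, 0.275, -0.0], [0.275, 0.961, 0.0], [0.0, 0.0, -1.0]]
force: [-0.6, 0.4, 1.8]
gripper_width: 0.8
grip_force: 0.7
```

Tip is at 67.6; about 5–6 mm should remain. I'll creep down in small calls, watching the force.

```bash
python3 -m pendant '[[255,0,0,-0.7,0,0,0],[255,0,0,-0.7,0,0,0],[255,0,0,-0.7,0,0,0],[255,0,0,-0.7,0,0,0],[255,0,0,-0.7,0,0,0],[255,0,0,-0.5,0,0,0]]'; python3 -m pendant '[[255,0,0,-0.5,0,0,0],[255,0,0,0,0,0,0]]'
```

```text
t: 8.95
ee_pos: [450.9, -245.5, 249.5]
ee_rot: [[-0.961, 0.275, -0.0], [0.275, 0.961, 0.0], [0.0, 0.0, -1.0]]
force: [-0.5, 0.6, 1.1]
gripper_width: 0.7
grip_force: 0.7
t: 9.15
ee_pos: [451.1, -245.6, 249.1]
ee_rot: [[-0.961, 0.275, 0.0], [0.275, 0.961, -0.0], [-0.001, -0.0, -1.0]]
force: [0.2, -0.2, -0.2]
gripper_width: 0.2
grip_force: 0.0
```

```bash
python3 -m pendant '[[255,0,0,-0.4,0,0,0],[255,0,0,-0.3,0,0,0]]'; python3 -m pendant '[[255,0,0,-0.3,0,0,0],[255,0,0,0,0,0,0]]';python3 -m pendant '[[255,0,0,-0.3,0,0,0],[255,0,0,0,0,0,0]]'
```

```text
t: 9.35
ee_pos: [451.1, -245.7, 248.5]
ee_rot: [[-0.961, 0.275, 0.001], [0.275, 0.961, -0.0], [-0.001, -0.0, -1.0]]
force: [-0.5, 0.4, 1.3]
gripper_width: 0.4
grip_force: 0.7
t: 9.55
ee_pos: [451.1, -245.6, 248.4]
ee_rot: [[-0.961, 0.275, 0.001], [0.275, 0.961, -0.0], [-0.001, -0.0, -1.0]]
force: [-0.2, 0.6, 3.3]
gripper_width: 0.2
grip_force: 1.6
t: 9.75
ee_pos: [451.1, -245.7, 248.4]
ee_rot: [[-0.961, 0.275, 0.001], [0.275, 0.961, -0.0], [-0.001, -0.0, -1.0]]
force: [-1.0, 0.7, 5.1]
gripper_width: 0.2
grip_force: 2.7
```

The force rose to 5 N with no further motion at tip z of about 62 mm, so the cover is on its posts. Now retreat straight up and check.

```bash
python3 -m pendant '[[255,0,0,2,0,0,0],[255,0,0,5,0,0,0],[255,0,0,15,0,0,0],[255,0,0,30,0,0,0],[255,0,0,40,0,0,0],[255,0,0,40,0,0,0],[255,0,20,20,0,0,0],[255,0,40,0,0,0,0],[255,0,45,0,0,0,0],[255,0,45,0,0,0,0]]'; python3 -m pendant '[[255,0,45,0,0,0,0],[255,0,20,0,0,0,0],[255,0,0,0,0,0,0],[255,0,0,0,0,0,0]]'
python3 - <<'E'
from h import *
R=np.array([[.961,-.276],[.276,.961]])
for n in("top","side"):
    p,d=grab_frame(n);cv2.imwrite(f"pics/{n}9.png",p[:,:,::-1]);W=cloud(n,d)
    q=W[(d>0)&(p.max(-1)<70)];q=np.c_[(q[:,:2]-[494,-259])@R.T,q[:,2]]
    q=q[(q[:,2]>50)&(abs(q[:,0])<72)&(abs(q[:,1])<52)&(q[:,2]<110)]
    print(n,len(q),[(x,np.median(q[abs(q[:,0]-x)<8,2])) for x in(-60,-30,0,30,50)])
E
```

```text
t: 10.75
ee_pos: [450.6, -94.2, 400.2]
ee_rot: [[-0.961, 0.277, 0.001], [0.277, 0.961, -0.0], [-0.001, 0.0, -1.0]]
force: [0.6, 0.9, 0.3]
gripper_width: 0.3
grip_force: 0.0
t: 11.15
ee_pos: [450.8, -31.0, 399.9]
ee_rot: [[-0.961, 0.275, -0.0], [0.275, 0.961, -0.001], [-0.0, -0.001, -1.0]]
force: [0.4, 0.3, -1.1]
gripper_width: 0.3
grip_force: 0.0
top 970 [(-60, np.float64(63.10716502153707)), (-30, np.float64(62.47466904360772)), (0, np.float64(62.43612997285845)), (30, np.float64(62.84639093466296)), (50, np.float64(62.7293363211902))]
side 1941 [(-60, np.float64(61.58069218924112)), (-30, np.float64(61.2854188413815)), (0, np.float64(61.34874557823031)), (30, np.float64(61.33966870316033)), (50, np.float64(61.7507923882921))]
```

View pics/side9.png

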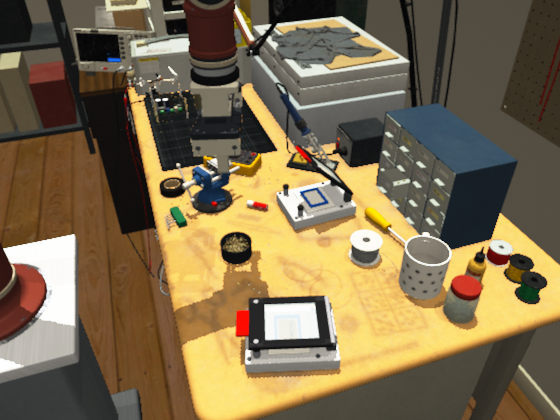

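The loaded cover at (290,320) lies level, with its upper face at 62 mm along its whole length. The empty fixture's cover at (322,168) is still open, and the arm is clear.

```bash
python3 -c "from station import *; print(job_done())"
```

```text
the job is handed in; nothing more can be done
None
```

The loaded fixture's cover was lowered gently and rests level on its posts (about 5 N peak push, 11 s on the robot's clock); the empty fixture's cover is still open, and the job is handed in.

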